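Index the sample changer and lower the probe

TASK

The sample changer stands at its loading position. Pull the turntable's black knob up, turn the table one place so that the open cup comes under the probe, and let the knob drop fully home in its notch there, without forcing its index pin on the ring. Then gently push the probe lift down to its stop, so that the probe hangs in the open cup, and leave everything else where it is.

Things in the scene. Friction and masses are not known exactly. Their poses are not given: they have to be found in the camera images.
- knob_grip (a point): Centre of the round black knob (36 mm across, 36 mm tall, axis vertical) over the turntable's axis, 145 mm above the bench when home; free all round, grip it across its sides from above. It turns the turntable either way and pulls straight up in it against a spring: 8 N at home, 11 N fully up (11 mm). Knob, stem, the flat steel arm below and the index pin are one part.
- knob (a joint): How far the knob is pulled up, m: 0 home (arm resting on the table's hub), 0.007 when the pin rides on the ring between notches, 0.011 at the upper stop. It must rise more than 7 mm to turn from notch to notch.
- pin_tip (a point): Lower end of the index pin (8 mm thick, square on the ring) under the arm's outer end, 95 mm from the axis. It passes through the turntable into the fixed index ring below; home, it reaches 7 mm into a notch. More than about 30 N on the pin, down or sideways, damages the index.
- index_center (a point): Middle of the index ring's top, on the turntable's axis, 54 mm above the bench, fixed in the base. Its y axis points to the probe. At the start the pin (on the +x side) stands in the ring's wide loading notch, where the table has 1 to 15 degrees of free swing to each side.
- measuring_notch (a point): Where a measuring notch lies (there are two, mirrored: 60 degrees from the loading notch to either side; this is the one towards +y). Notches are 1.1 mm wider than the pin on each side, 0.6 degrees. The ring is clamped by hand: the true notch is 2 to 6 degrees off this point along the ring, out of sight. Find it by feel: turn slowly with the pin resting lightly on the ring, till it drops.
- turntable_center (a point): Middle of the turntable's top (236 mm disc, 64 mm above the bench, six pockets 60 degrees apart, 85 mm from the axis). It turns with light friction. Three lidded cups are fixed in it; the pocket under the probe is empty at the start.
- open_cup_center (a point): Centre, half-way up, of the open sample cup: the one cup without a lid, white plastic, 42 mm across, 45 mm tall, wall 2 mm, loose in a shallow pocket of the turntable, 85 mm from the axis; its rim is 109 mm above the bench. At the start it stands one place (about 60 degrees) to one side or the other of the probe.
- capped_cup_center (a point): Centre of the loose cup with a lid, 45 mm across its lid and 48 mm tall, in the pocket at the other side of the probe; its lid's top is 112 mm above the bench.
- probe_tip (a point): Lower end of the upright probe (12 mm thick, 85 mm from the turntable's axis) on its lift; raised, it is 118 mm above the bench. The lift slides on a 14 mm mast outside the turntable; the mast's top is 195 mm high.
- lift_pad (a point): Middle of the top of the lift's black round thumb pad (28 mm across, 182 mm from the turntable's axis on the probe's side, just outside the mast); 182 mm above the bench when raised. Push it straight down from above with closed fingers: it slides with about 3 N of friction and stays where it is left.
- probe_lift (a joint): How far the probe lift is pushed down, m: 0 at the top, about 0.038 where it meets its lower stop, a rubber buffer that gives 1 mm per 2.5 N, with the probe's tip then about 13 mm above the floor of the cup under it.
- cup_lid_center (a point): The loose lid of the open cup, 45 mm across, 10 mm thick, lying on the bench. A bystander.
- marker_center (a point): Marker pen, 130 mm long, lying on the bench. A bystander.
- tube_rack_center (a point): Blue tube rack, 90 x 210 x 55 mm. A bystander.
- vial_tray_center (a point): Red tray of vials, 100 x 160 x 30 mm. A bystander.
- buffer_bottle_center (a point): White buffer bottle, 68 mm across, 140 mm tall. A bystander.
- petri_stack_center (a point): Stack of three clear dishes, 90 mm across, 47 mm tall. A bystander.
- forceps_center (a point): Steel forceps, 137 mm long, lying on the bench. A bystander.
Mind the look-alikes: they are no part of the job. What is shaped like the part that bears capped_cup_center but orange is not meant.

How it is judged:
By the outcome, as a careful person would: the job done as asked, in the order asked, and still so for the second after the job is handed in, with the robot touching nothing.
It also fails if it takes over 64 s, if anything falls off the work surface, if the arm or the gripper's body presses on something with over 40 N, if the wrist force passes 120 N, or if a joint passes its speed limit or range.

ROBOT

A 6-joint arm with a two-finger parallel gripper is mounted at the origin on the work surface. World frame = base frame: x ahead of the robot, y to its left, z up, the work surface at z = 0. Lengths are in m, angles in rad, forces in N, time in s.
With the tool pointing down it reaches from about 0.325 to 0.9 m from the base axis. Payload 3.5 kg.
Tool frame: the origin (TCP) lies midway between the tips of the shut fingers; the grasp point (between the pads) lies 19 mm behind it; z points along the fingers, y is the direction in which the jaws open and shut (so a half turn about z gives the same grasp; the last joint's range is limited). The gripper opens to 85 mm and grips with 20 to 120 N. Pads are 22 mm wide; open, the fingers measure 114 mm over their backs; the gripper's body (76 mm by 85 mm) begins 54 mm behind the grasp point. The pads swing forward as they close: fully open they stand 13 mm farther back than shut.
Start: joints at [-1.263, 0.276, -0.026, 1.268, 0, 1.467], TCP at [0.25, -0.573, 0.201] pointing down, gripper open.
Joint ranges: [-3.12, 3.12], [-0.85, 1.88], [-1.08, 1.24], [-1.95, 2.15], [-1.57, 1.53], [-3.14, 3.14]. Speed limits (rad/s): [2.57, 2.57, 3.14, 3.14, 3.14, 3.14].

INTERFACE

Orientations are given as a unit quaternion [x, y, z, w].
In Python, from station import * gives the robot as it stands.
- The arm moves only by the tool send_rows, never from a script. Its argument "targets" is one flat list of numbers, 6 for each row, row after row: the shift along the world's x, y, z in mm, then the turn, a rotation vector about the world's x, y, z in rad. In form: [tx, ty, tz, wx, wy, wz, tx, ty, tz, wx, wy, wz, ...]. A call has 1 to 10 rows; each row is the pose to reach, as a shift and turn from the pose commanded when the call began; what a row does not reach only later rows make up. A row lasts 1/8 s, in which the tool goes at most 62.5 mm and 10.7 degrees, less where a joint would pass 70% of its speed; a pose out of reach is approached as far as the arm can. A call with a gripper value outside its range is refused whole. "claw" is the gripper command: -1 is fully open, 1 is shut, values between are in proportion, set as the call begins (left out, the last holds). The fingers move at their own pace and stop on an object; "newtons" is the grip in N (left out, the last holds). Time passes only in rows, so rows that repeat a pose let the fingers close. It gives the time, the measured TCP pose, the force and the opening at its end, in the units of the state.
- get_obs(): the state, without advancing time (a new reading comes with each control period).
- grab_frame(name): name is "scene" or "top"; returns the picture (400x640x3 uint8, blue, green, red); there is no depth.
- camera_info(name): a dict with "fovy" (degrees; the focal length in pixels is half the picture's height over the tangent of half this angle, whatever the lens; pixels are square), "cx", "cy" (the principal point, pixels), "k1" (the pictures are not rectified: a ray, as slopes to the right and down, at radius r is drawn at 1 + k1 r^2 times it, then the intrinsics apply), "rvec" (rotation vector, rad) and "tvec" (3), from world to camera coordinates, as OpenCV has them. Camera axes: x right, y down, z forward; pixel columns grow to the right and rows downward; lengths in m; the calibration is good to about 2 mm. A picture is of the moment at which its call begins. camera_info takes no time and is no camera call.
- sign_off(): hands the job in, once; it reports no verdict.
Trained networks look in the newest picture that a camera, given by its name, has taken for a name from the list of things; names that differ only in an ending like _2 or _b are one class to them, and where a whole thing is asked for, a point or a joint stands for the part that bears it (a point fixed in the world has none). Each returns a list of dicts, best first, with "confidence" (0 to 1); they miss things now and then, are a little off and sometimes report something else, mostly with a low value. They report only what shows in the picture. A call takes as long as a camera call. They do not tell look-alikes from the thing itself.
- outline_of(camera, target): "mask" (400x640 bool, what is visible of it) and "position" ([column, row] in pixels, amid what is visible of it).
The state is a dict: "t": time; "qpos": joint angles; "joint_vel": joint speeds; "effort": joint torques, N m; "eef_pos": TCP position; "ee_rot": TCP orientation; "force": force on the tool from outside, world axes, zero at the start; "moment": the same for the moment, N m; "width": finger opening in m.
Only numpy, scipy, OpenCV 4.12 (cv2) and the standard library are available. Lean on these libraries where they do the work, as an engineer would, in place of code of your own. Each camera call takes 0.05 s, during which the arm holds its last target.

## Working session

There is one attempt and no reset: what is moved stays moved. The work goes in short steps, Python scripts to look and compute and a tool call to move; the robot and the scene stay as the last step left them, time stands still between calls to the robot, and variables do not carry over. Pictures are saved under pics/ and viewed, and the job is handed in when it is done.

Besides the shell and the picture viewer there is one more tool, called after "Request:" as name(argument=value, ...) on one line, values as JSON. send_rows: Moves the arm, as the interface text tells. Its arguments: {"type":"object","properties":{"targets":{"type":"array"},"claw":{"type":"number"},"newtons":{"type":"number"}},"required":["targets"]}

```bash
ls; mkdir -p pics; python3 - <<'E'
from station import *
import cv2
o=get_obs()
for k,v in o.items(): print(k,v)
for n in ("scene","top"):
    print(n,camera_info(n)); cv2.imwrite(f"pics/{n}0.png",grab_frame(n))
E
```

```text
pics
t 0.0
qpos [-1.26338966e+00  2.77135233e-01 -2.78827595e-02  1.26800036e+00
 -7.88437905e-06  1.46741629e+00]
joint_vel [-7.51687764e-05 -7.56483175e-05  2.52283840e-03 -1.46163873e-03
 -7.47484086e-04 -1.07501507e-03]
effort [-1.12186841e-03 -4.45511448e+01  2.95199704e+01  1.63983955e-02
 -2.32717048e-04 -7.97397860e-06]
eef_pos [ 0.24932482 -0.57219532  0.2001575 ]
ee_rot [ 9.78980231e-01  2.03952136e-01 -1.17063162e-04 -1.10483390e-03]
force [-0.4465461  -0.23904628  0.95540652]
moment [ 4.54405504e-02  4.70221494e-05 -3.17391140e-02]
width 0.08515506139465859
scene {'fovy': 48.30784312678379, 'cx': 319.93756284905544, 'cy': 189.75398754680091, 'k1': 0.02236456511108364, 'rvec': array([ 0.84310474,  2.51365961, -1.13459021]), 'tvec': array([ 0.3636461, -0.0955142,  1.5585154])}
top {'fovy': 53.97770253670681, 'cx': 317.6445704412382, 'cy': 193.95770575194987, 'k1': 0.007780614736095704, 'rvec': array([ 2.18462229, -2.18183317,  0.06868299]), 'tvec': array([0.00675932, 0.5075951 , 1.14764058])}
```

View pics/scene0.png

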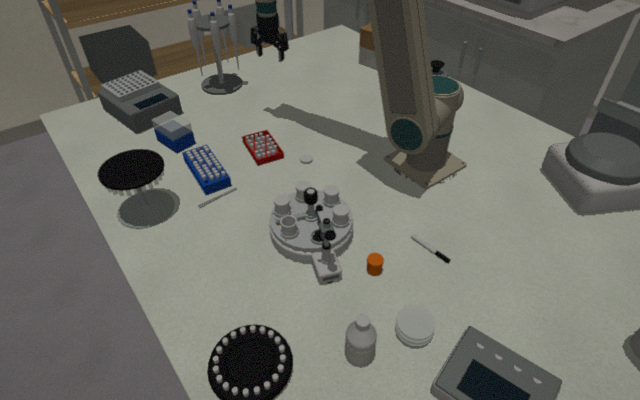

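View pics/top0.png

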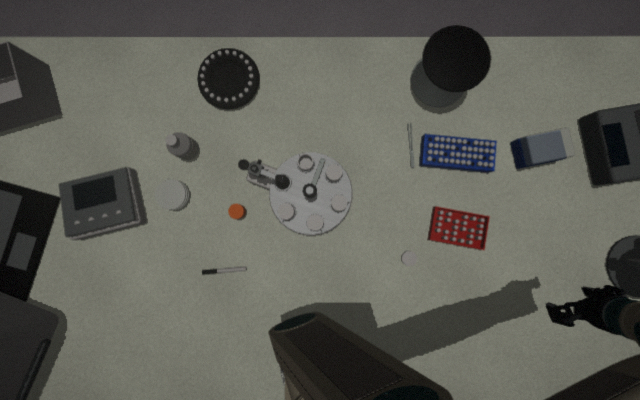

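The scene view has the turntable at about (312,222), with the knob at (311,195) and the lift at (326,240). In the top view the disc is at (311,193), the knob at (310,190), and the lift at upper left, (245,165) to (283,182). Next I'll zoom in and triangulate.

```bash
cat > h.py <<'E'
import numpy as np, cv2
from station import *
from scipy.spatial.transform import Rotation as Rn
C={n:camera_info(n) for n in ("scene","top")}
def KRt(n):
    c=C[n]; f=200/np.tan(np.radians(c['fovy'])/2)
    K=np.array([[f,0,c['cx']],[0,f,c['cy']],[0,0,1]])
    return K,Rn.from_rotvec(c['rvec']).as_matrix(),np.array(c['tvec']),np.array([c['k1'],0,0,0,0])
def proj(n,P):
    K,R,t,d=KRt(n)
    return cv2.projectPoints(np.array(P,float).reshape(-1,1,3),cv2.Rodrigues(R)[0],t,K,d)[0].reshape(-1,2)
def ray(n,uv):
    K,R,t,d=KRt(n)
    p=cv2.undistortPoints(np.array(uv,float).reshape(-1,1,2),K,d).reshape(-1,2)
    D=np.c_[p,np.ones(len(p))]@R
    return -R.T@t,D
def onz(n,uv,z):
    o,D=ray(n,uv); return o+D*((z-o[2])/D[:,2])[:,None]
def crop(im,u,v,w,h,s,name):
    a=im[max(0,v):v+h,max(0,u):u+w]; cv2.imwrite(name,cv2.resize(a,None,fx=s,fy=s,interpolation=cv2.INTER_CUBIC))
E
python3 - <<'E'
from h import *
a=cv2.imread('pics/top0.png'); crop(a,225,135,140,110,5,'pics/top_c0.png')
a=cv2.imread('pics/scene0.png'); crop(a,255,170,120,120,5,'pics/scene_c0.png')
zs=dict(knob_grip=.145,knob=.163,turntable_center=.064,open_cup_center=.0865,capped_cup_center=.088,lift_pad=.182,probe_tip=.118,pin_tip=.05)
for cam in("top","scene"):
  for k,z in zs.items():
    for r in outline_of(cam,k)[:3]:
        if r['confidence']>.2:
            print(cam,k,round(r['confidence'],2),np.round(r['position'],1),r['mask'].sum(),onz(cam,[r['position']],z)[0].round(4))
E
```

```text
top knob_grip 0.61 [311.5 187.8] 284 [0.5151 0.0229 0.145 ]
top knob 0.59 [313.1 184.6] 272 [0.5219 0.0183 0.163 ]
top knob 0.54 [308.1 161.3] 209 [0.583  0.0315 0.163 ]
top turntable_center 0.65 [313.2 196.4] 4767 [0.4974 0.0198 0.064 ]
top open_cup_center 0.71 [304.3 160.3] 201 [0.5975 0.0446 0.0865]
top open_cup_center 0.32 [460.1 229.9] 1962 [ 0.4036 -0.387   0.0865]
top capped_cup_center 0.76 [232.9 208.3] 207 [0.4624 0.2428 0.088 ]
top capped_cup_center 0.69 [283.9 211.1] 219 [0.4548 0.1007 0.088 ]
top lift_pad 0.89 [254.9 171.4] 321 [0.5539 0.1671 0.182 ]
top pin_tip 0.67 [312.7 185.2] 323 [0.5307 0.0215 0.05  ]
top pin_tip 0.36 [183.4 147.8] 687 [0.6396 0.3982 0.05  ]
scene knob_grip 0.75 [307.1 204.4] 414 [0.5371 0.0528 0.145 ]
scene knob_grip 0.53 [314.7 229.9] 5282 [0.5764 0.14   0.145 ]
scene knob 0.74 [306.1 203.8] 401 [0.5487 0.0651 0.163 ]
scene knob 0.28 [308. 157.] 91 [ 0.4268 -0.0951  0.163 ]
scene turntable_center 0.73 [304.9 212.7] 3249 [0.5138 0.0064 0.064 ]
scene capped_cup_center 0.78 [337.2 212.8] 282 [0.4559 0.0817 0.088 ]
scene capped_cup_center 0.56 [375.  265.8] 361 [0.4982 0.2845 0.088 ]
scene lift_pad 0.83 [322.9 225.6] 316 [0.5725 0.1689 0.182 ]
scene probe_tip 0.7 [324.7 227.3] 295 [0.5351 0.1276 0.118 ]
```

View pics/top_c0.png

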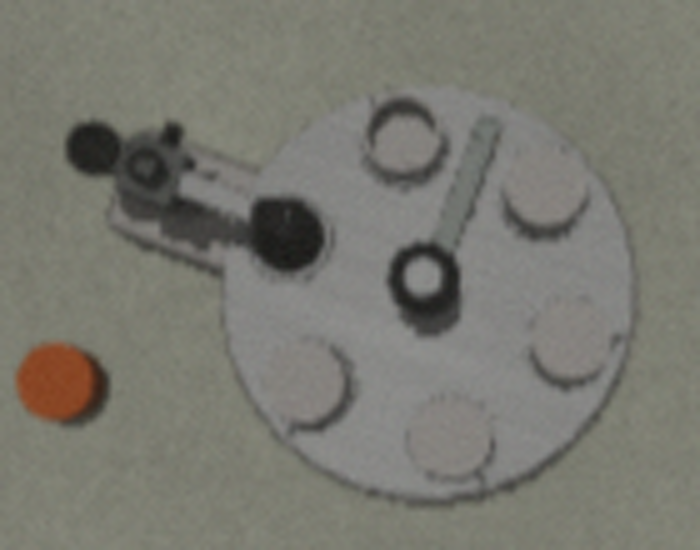

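View pics/scene_c0.png

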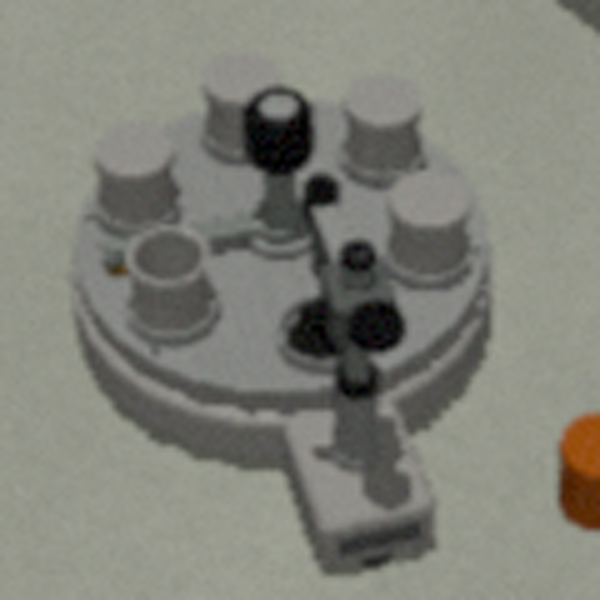

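```bash
python3 - <<'E'
from h import *
a=cv2.imread('pics/top0.png'); crop(a,265,145,95,70,8,'pics/top_c1.png'); crop(a,230,150,70,50,10,'pics/top_c2.png')
a=cv2.imread('pics/scene0.png'); crop(a,290,180,70,70,8,'pics/scene_c1.png')
def pf(c,u0,v0,s): return [u0+(c[0]+.5)/s-.5, v0+(c[1]+.5)/s-.5]
k=pf((425,279),225,135,5); p=pf((95,148),225,135,5)
K=onz('top',[k],.163)[0]; P=onz('top',[p],.182)[0]
print('top knob',K,'pad',P, np.linalg.norm((P-K)[:2]), np.degrees(np.arctan2(*(P-K)[1::-1])))
k2=pf((279,107),255,170,5);print('scene knob',onz('scene',[k2],.163)[0])
for q in [(357,258),(375,325),(322,190),(357,378)]:
    q=pf(q,255,170,5); print(q,onz('scene',[q],.182)[0].round(4))
E
```

```text
top knob [0.50676029 0.02740664 0.163     ] pad [0.57245264 0.19626894 0.182     ] 0.1811904046959505 68.74251634091895
scene knob [0.51007907 0.03119627 0.163     ]
[326.0, 221.2] [0.5574 0.1616 0.182 ]
[329.6, 234.6] [0.5777 0.202  0.182 ]
[319.0, 207.6] [0.5422 0.1129 0.182 ]
[326.0, 245.2] [0.6048 0.2232 0.182 ]
```

View pics/top_c1.png

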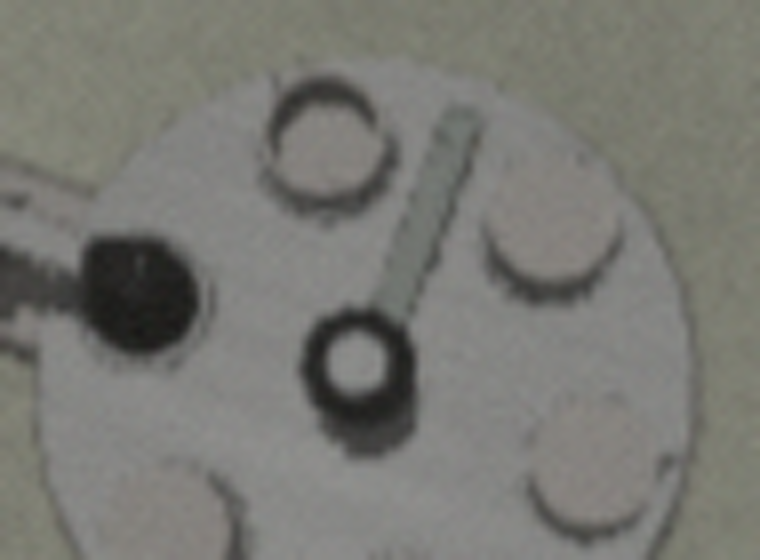

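View pics/top_c2.png

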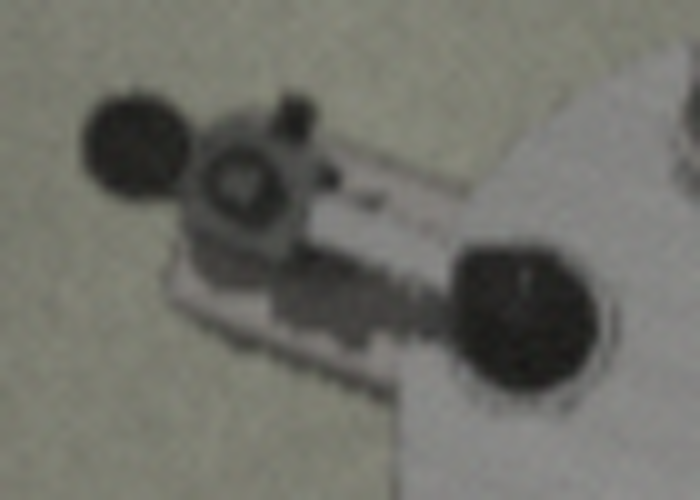

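View pics/scene_c1.png

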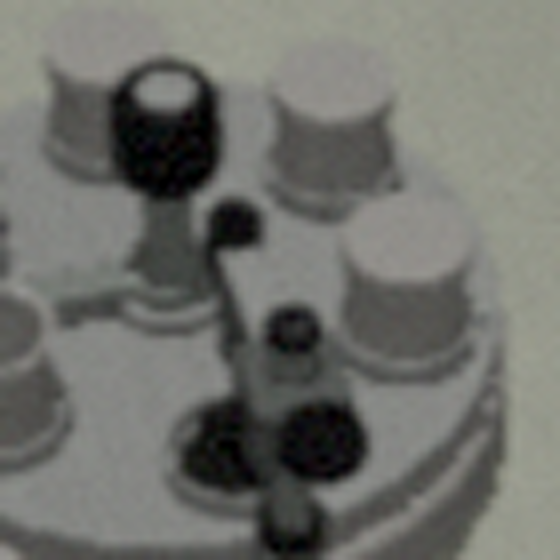

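```bash
python3 - <<'E'
from h import *
def pf(c,u0,v0,s): return [u0+(c[0]+.5)/s-.5, v0+(c[1]+.5)/s-.5]
def tri(a,b):
    A=[];B=[]
    for n,uv in(('top',a),('scene',b)):
        o,D=ray(n,[uv]);d=D[0]/np.linalg.norm(D[0]);M=np.eye(3)-np.outer(d,d);A.append(M);B.append(M@o)
    return np.linalg.lstsq(np.vstack(A),np.hstack(B),rcond=None)[0]
kt=pf((357,364),265,145,8); ks=pf((167,90),290,180,8)
K=onz('top',[kt],.163)[0]; print(K,onz('scene',[ks],.163)[0],'tri',tri(kt,ks))
pt=pf((137,147),230,150,10); ps=pf((322,440),290,180,8)
P=onz('top',[pt],.182)[0]; print('pad',P,onz('scene',[ps],.182)[0],'tri',tri(pt,ps))
d=P-K; ia=np.degrees(np.arctan2(d[1],d[0])); print('probe dir',ia,'index x dir',ia-90, np.hypot(*d[:2]))
for z in(.07,.08,.09):
  q=onz('top',[pf((461,118),265,145,8),pf((394,305),265,145,8)],z); e=q[0]-q[1]; e2=q[0]-K
  print('arm',z,np.degrees(np.arctan2(e[1],e[0])),np.degrees(np.arctan2(e2[1],e2[0])),np.hypot(*e2[:2]))
for nm,c,z in(('open',(326,147),.109),('lidR',(556,217),.112),('lidR2',(594,448),.112),('emptypocket',(140,292),.062)):
  q=onz('top',[pf(c,265,145,8)],z)[0]-K; print(nm,np.degrees(np.arctan2(q[1],q[0])),np.hypot(*q[:2]))
# tool
o=get_obs(); R=Rn.from_quat(o['ee_rot']).as_matrix(); print(R.round(3)); print('jaw yaw',np.degrees(np.arctan2(R[1,1],R[0,1])))
E
```

```text
[0.50763868 0.02848102 0.163     ] [0.5095502  0.03064189 0.163     ] tri [0.50791014 0.02848702 0.16058832]
pad [0.57232279 0.19716472 0.182     ] [0.57723328 0.2022102  0.182     ] tri [0.57348662 0.19811396 0.17602063]
probe dir 69.01998478363453 index x dir -20.980015216365473 0.1806605177286643
arm 0.07 -19.51905220349344 -19.740227083797365 0.10126847996306282
arm 0.08 -19.519052203493445 -20.01916269591112 0.0997608246983966
arm 0.09 -19.519052203493423 -20.306651557237586 0.09825560637001597
open 8.901241399811626 0.08002859852502714
lidR -50.6439342510114 0.08599850224842893
lidR2 -107.19882136939665 0.08302450121307621
emptypocket 67.25901944180886 0.08731397927353343
[[ 0.917  0.399 -0.   ]
 [ 0.399 -0.917  0.   ]
 [-0.    -0.    -1.   ]]
jaw yaw -66.46512396333893
```

Request:
send_rows(targets=[13,30,4,0,0,0.03,37,85,12,0,0,0.09,60,140,20,0,0,0.16,83,195,30,0,0,0.24,107,250,38,0,0,0.32,130,305,45,0,0,0.4,153,360,50,0,0,0.48,177,415,50,0,0,0.55,200,470,50,0,0,0.61,222,520,50,0,0,0.637], claw=-1, newtons=35)

```text
t: 2.15
eef_pos: [0.4722, -0.051, 0.2517]
ee_rot: [0.865, 0.501, 0.0, 0.0]
force: [-0.0, -0.2, 0.1]
width: 0.0857
```

Request:
send_rows(targets=[18,42,0,0,0,0,30,70,0,0,0,0,36,82,0,0,0,0,36,82,0,0,0,0])

```text
t: 2.65
eef_pos: [0.5076, 0.0291, 0.2513]
ee_rot: [0.866, 0.501, -0.0, 0.0]
force: [0.1, -0.4, -0.2]
width: 0.0852
```

```bash
python3 - <<'E'
from h import *
o=get_obs()
for k in('t','qpos','eef_pos','force','moment','width'): print(k,np.round(o[k],4))
R=Rn.from_quat(o['ee_rot']).as_matrix(); print('jaw yaw',np.degrees(np.arctan2(R[1,1],R[0,1])),R[:,2])
a=grab_frame('top'); cv2.imwrite('pics/top1.png',a); crop(a,245,100,130,130,5,'pics/top1c.png')
b=grab_frame('scene'); cv2.imwrite('pics/scene1.png',b); crop(b,250,110,130,130,5,'pics/scene1c.png')
print(proj('top',[o['eef_pos']]),proj('scene',[o['eef_pos']]))
E
```

```text
t 2.65
qpos [-6.9700e-02  4.5800e-02 -1.9460e-01  1.3307e+00 -5.0000e-04  2.0232e+00]
eef_pos [0.5076 0.0291 0.2513]
force [ 0.1293 -0.3777 -0.2373]
moment [ 0.0286 -0.0049  0.0473]
width 0.0852
jaw yaw -29.910221024941993 [-2.53339500e-04 -4.38318389e-04 -9.99999872e-01]
[[307.90253491 187.12368149]] [[310.05666652 164.53942459]]
```

View pics/top1c.png

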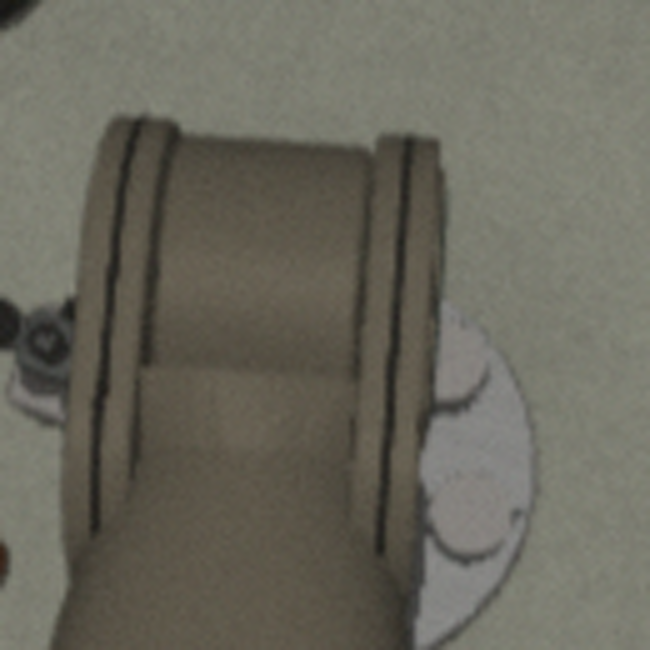

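View pics/scene1c.png

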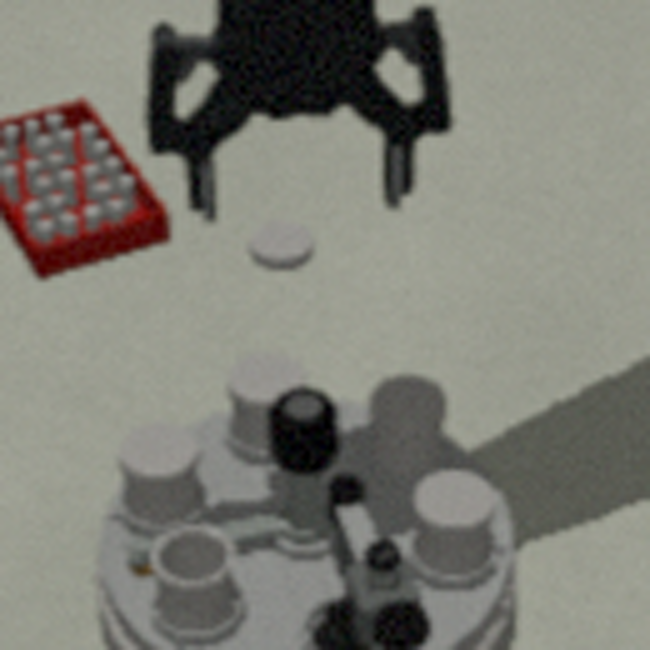

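Request:
send_rows(targets=[0.4,0,-20,0,0,0,0.4,0,-55,0,0,0,0.4,0,-85,0,0,0,0.4,0,-108,0,0,0,0.4,0,-123,0,0,0,0.4,0,-123,0,0,0])

```text
t: 3.5
eef_pos: [0.5068, 0.0283, 0.1274]
ee_rot: [0.866, 0.5, -0.001, -0.001]
force: [0.2, -0.2, 0.7]
width: 0.0857
```

```bash
python3 - <<'E'
from h import *
o=get_obs()
for k in('t','qpos','eef_pos','force','moment','width'): print(k,np.round(o[k],4))
b=grab_frame('scene'); cv2.imwrite('pics/scene2.png',b); crop(b,250,130,130,120,6,'pics/scene2c.png')
E
```

```text
t 3.5
qpos [-7.1500e-02  1.2400e-01 -3.7730e-01  1.0718e+00 -1.0000e-04  2.0235e+00]
eef_pos [0.5068 0.0283 0.1274]
force [ 0.1982 -0.2263  0.7369]
moment [ 0.0211 -0.0156 -0.0352]
width 0.0857
```

View pics/scene2c.png

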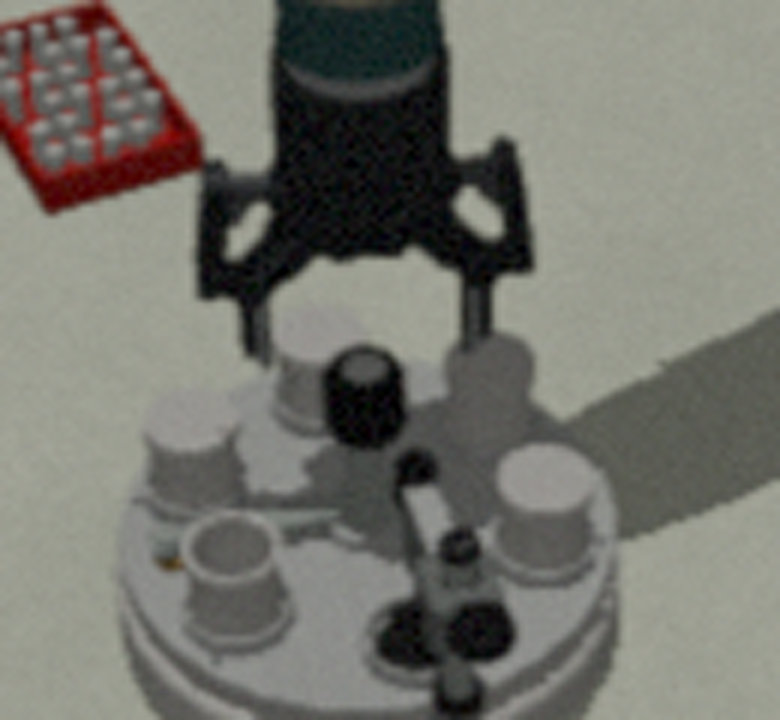

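```bash
python3 - <<'E'
from h import *
o=get_obs();p=o['eef_pos']
for z in(0,.013,.019,.035):
  print(z,proj('scene',[p+[0,0,z]])[0], )
y=Rn.from_quat(o['ee_rot']).as_matrix()[:,1]
for s in(1,-1): print((proj('scene',[p+[0,0,.013]+s*.0425*y, p+[0,0,.013]+s*.057*y])-[250,130])*6)
print((proj('scene',[[.508,.0288,.163],[.508,.0288,.127]])-[250,130])*6)
E
```

```text
0 [310.69230783 199.52383815]
0.013 [310.60777755 196.03310867]
0.019 [310.5683513  194.40534456]
0.035 [310.46191597 190.01218788]
[[270.65156307 404.12013976]
 [238.78799635 406.8347465 ]]
[[456.06420307 388.32813584]
 [487.4663634  385.6542493 ]]
[[362.99972664 361.32930688]
 [364.41632694 419.97327283]]
```

```bash
python3 - <<'E'
from h import *
p=np.array([.2493,-.5722,.2002]);R=Rn.from_quat([.97898,.20395,0,-.0011]).as_matrix();y=R[:,1]
for n in('scene','top'):
  print(n,proj(n,[p,p+[0,0,.013]+.0425*y,p+[0,0,.013]-.0425*y,p+[0,0,.073]]).round(1))
a=cv2.imread('pics/scene0.png'); crop(a,220,0,90,80,7,'pics/g0s.png')
a=cv2.imread('pics/top0.png'); crop(a,530,260,110,100,6,'pics/g0t.png')
E
```

```text
scene [[271.3  69.2]
 [261.5  63.4]
 [280.7  68.4]
 [269.7  50.3]]
top [[554.5 294.6]
 [573.8 288.6]
 [541.7 302.7]
 [573.9 300.7]]
```

View pics/g0s.png

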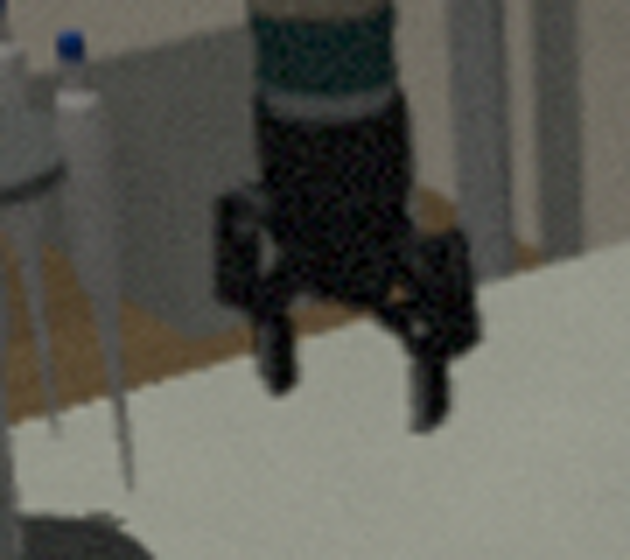

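View pics/g0t.png

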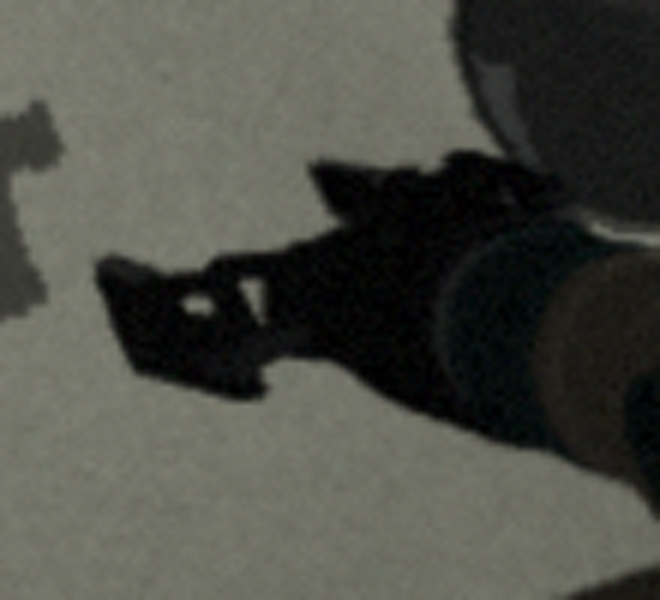

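```bash
cat >> h.py <<'E'
def tri(a,b):
    A=[];B=[]
    for n,uv in(('top',a),('scene',b)):
        o,D=ray(n,[uv]);d=D[0]/np.linalg.norm(D[0]);M=np.eye(3)-np.outer(d,d);A.append(M);B.append(M@o)
    return np.linalg.lstsq(np.vstack(A),np.hstack(B),rcond=None)[0]
E
python3 - <<'E'
from h import *
p=np.array([.2493,-.5722,.2002]);R=Rn.from_quat([.97898,.20395,0,-.0011]).as_matrix();y=R[:,1]
print(p+.0425*y,p-.0425*y)
print(tri((582.5,288.3),(260,55.7)),tri((546.7,305),(281.4,61.4)))
b=cv2.imread('pics/scene2.png'); crop(b,280,150,60,70,9,'pics/s2d.png')
E
```

```text
[ 0.26627138 -0.61116427  0.20010847] [ 0.23232862 -0.53323573  0.20029153]
[ 0.27135641 -0.61020561  0.24515715] [ 0.23225719 -0.52727726  0.24303017]
```

View pics/s2d.png

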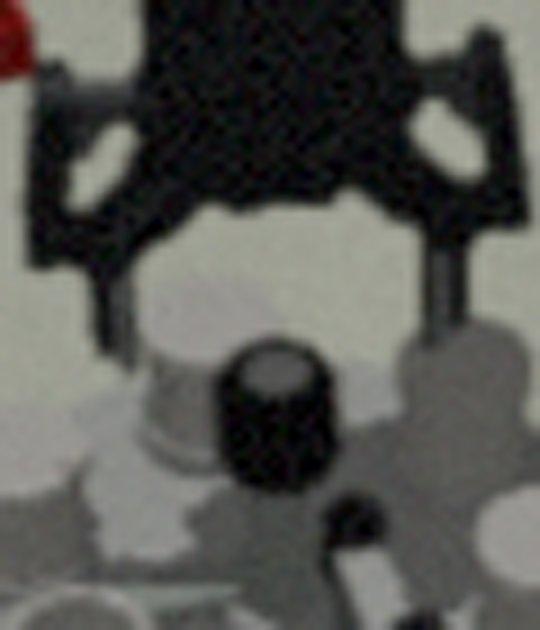

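The two views agree that the open fingertips stand about 40 mm above the reported TCP, which is higher than the stated 13 mm. The knob is seen at crop (277,410) and the tips just above its top. Going 22 mm lower is safe on either reading, so I'll do that and then close gently.

Request:
send_rows(targets=[0.7,0.3,-8,0,0,0,1,0.4,-16,0,0,0,1,0.4,-22,0,0,0,1,0.4,-22,0,0,0])

```text
t: 4.05
eef_pos: [0.5083, 0.0295, 0.1056]
ee_rot: [0.866, 0.5, -0.001, -0.0]
force: [0.1, 0.2, -1.0]
width: 0.0855
```

```bash
python3 - <<'E'
from h import *
o=get_obs()
for k in('t','eef_pos','force','moment','width'): print(k,np.round(o[k],4))
b=grab_frame('scene'); cv2.imwrite('pics/scene3.png',b); crop(b,270,140,80,80,7,'pics/scene3c.png')
E
```

```text
t 4.05
eef_pos [0.5083 0.0295 0.1056]
force [ 0.1085  0.1579 -0.9897]
moment [ 0.0214  0.0082 -0.049 ]
width 0.0855
```

View pics/scene3c.png

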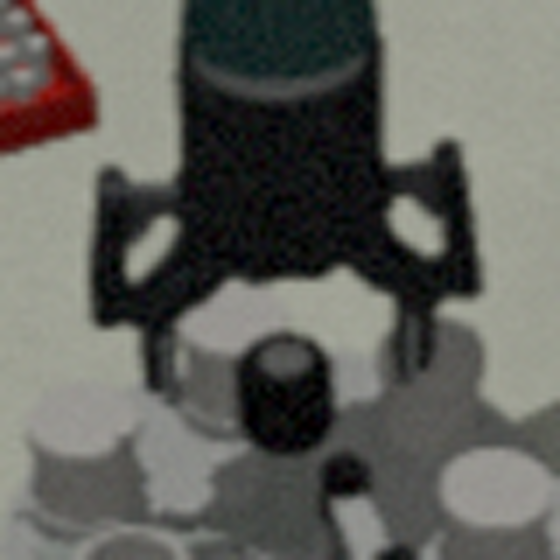

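Request:
send_rows(targets=[0,0,0,0,0,0,0,0,0,0,0,0,0,0,0,0,0,0,0,0,0,0,0,0,0,0,0,0,0,0,0,0,0,0,0,0], claw=1, newtons=25)

```text
t: 4.85
eef_pos: [0.5094, 0.0293, 0.1067]
ee_rot: [0.866, 0.5, 0.0, 0.0]
force: [-0.4, -0.8, 2.3]
width: 0.0351
```

```bash
python3 - <<'E'
from h import *
o=get_obs()
for k in('t','eef_pos','force','moment','width'): print(k,np.round(o[k],4))
b=grab_frame('scene'); cv2.imwrite('pics/scene4.png',b); crop(b,270,140,80,80,7,'pics/scene4c.png')
E
```

```text
t 4.85
eef_pos [0.5094 0.0293 0.1067]
force [-0.3628 -0.8327  2.3055]
moment [-0.175  -0.0683 -0.0115]
width 0.0351
```

View pics/scene4c.png

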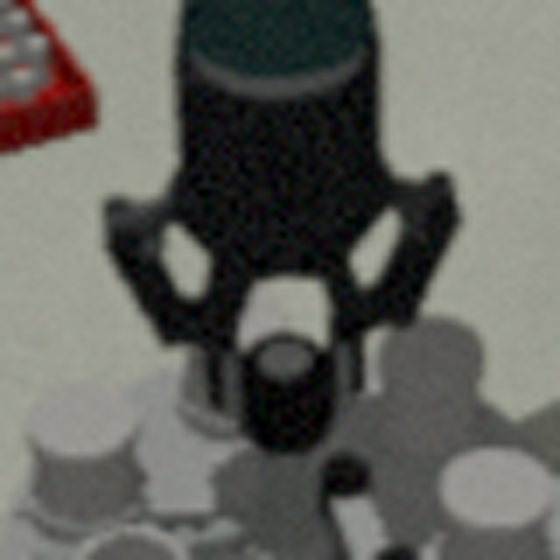

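Request:
send_rows(targets=[0,0,0,0,0,0,0,0,2,0,0,0,0,0,4,0,0,0,0,0,6,0,0,0,0,0,6,0,0,0], newtons=40)

```text
t: 5.52
eef_pos: [0.5093, 0.0293, 0.1108]
ee_rot: [0.866, 0.5, 0.0, 0.0]
force: [6.3, -0.7, -8.5]
width: 0.0347
```

Request:
send_rows(targets=[0,0,2,0,0,0,0,0,4,0,0,0,0,0,5,0,0,0,0,0,5,0,0,0,0,0,5,0,0,0])

```text
t: 6.15
eef_pos: [0.5093, 0.0293, 0.1155]
ee_rot: [0.866, 0.5, -0.0, 0.0]
force: [5.7, -2.0, -10.3]
width: 0.0345
```

```bash
python3 - <<'E'
from h import *
o=get_obs()
for k in('t','eef_pos','force','moment','width'): print(k,np.round(o[k],4))
b=grab_frame('scene'); cv2.imwrite('pics/scene5.png',b); crop(b,260,140,100,100,6,'pics/scene5c.png')
E
```

```text
t 6.15
eef_pos [0.5093 0.0293 0.1155]
force [  5.6634  -1.9962 -10.3322]
moment [-0.3026 -1.3091  0.0508]
width 0.0345
```

View pics/scene5c.png

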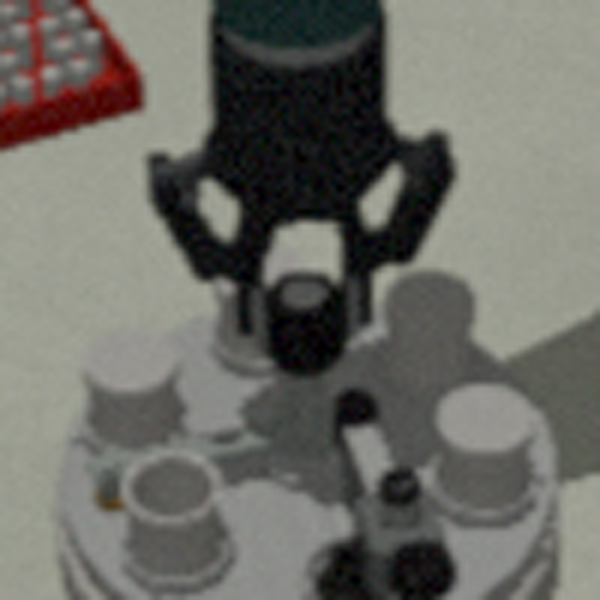

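Request:
send_rows(targets=[0.5,-0.2,0.5,0,0,0,1,-0.4,1,0,0,0,1,-0.4,1,0,0,0])

```text
t: 6.58
eef_pos: [0.5092, 0.0292, 0.1167]
ee_rot: [0.866, 0.5, -0.001, -0.001]
force: [4.3, -0.0, -11.3]
width: 0.0347
```

Request:
send_rows(targets=[1,0,0,0,0,0.02,2,0,0,0,0,0.06,2,0,0,0,0,0.11,2,0,0,0,0,0.16,2,0,0,0,0,0.21,2,0,0,0,0,0.25,2,0,0,0,0,0.27,2,0,0,0,0,0.27])

```text
t: 7.58
eef_pos: [0.5092, 0.0293, 0.1171]
ee_rot: [0.791, 0.612, -0.002, -0.002]
force: [-4.2, 1.0, -12.3]
width: 0.0348
```

```bash
python3 - <<'E'
from h import *
o=get_obs()
for k in('t','eef_pos','force','moment','width'): print(k,np.round(o[k],4))
b=grab_frame('scene'); cv2.imwrite('pics/scene6.png',b); crop(b,260,140,100,110,5,'pics/scene6c.png')
R=Rn.from_quat(o['ee_rot']).as_matrix(); print('jaw yaw',np.degrees(np.arctan2(R[1,1],R[0,1])))
E
```

```text
t 7.575
eef_pos [0.5092 0.0293 0.1171]
force [ -4.2376   1.0248 -12.298 ]
moment [-0.0551  0.3358  0.0418]
width 0.0348
jaw yaw -14.482764238141748
```

View pics/scene6c.png

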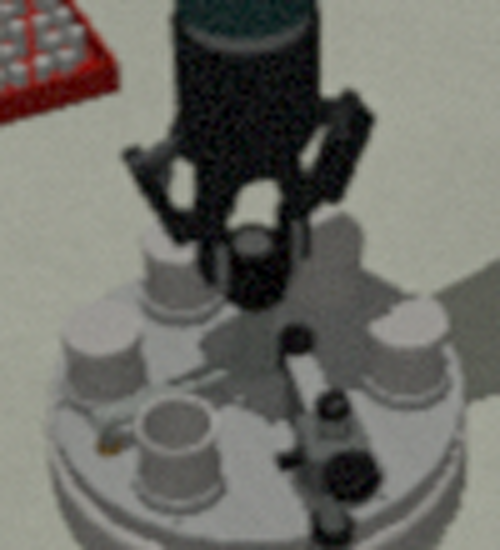

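Request:
send_rows(targets=[-1,0,-0.7,0,0,0.02,-1,0,-0.7,0,0,0.06,-1,0,-0.7,0,0,0.11,-1,0,-0.7,0,0,0.16,-1,0,-0.7,0,0,0.21,-1,0,-0.7,0,0,0.26,-1,0,-0.7,0,0,0.31,-1,0,-0.7,0,0,0.34,-1,0,-0.7,0,0,0.35])

```text
t: 8.75
eef_pos: [0.5092, 0.0293, 0.1169]
ee_rot: [0.672, 0.741, -0.001, -0.002]
force: [-6.0, 0.5, -10.9]
width: 0.0344
```

Request:
send_rows(targets=[-1,0,0,0,0,0.02,-1.5,0,0,0,0,0.06,-1.5,0,0,0,0,0.11,-1.5,0,0,0,0,0.16,-1.5,0,0,0,0,0.21,-1.5,0,0,0,0,0.24,-1.5,0,0,0,0,0.26,-1.5,0,0,0,0,0.26])

```text
t: 9.75
eef_pos: [0.5091, 0.0292, 0.1175]
ee_rot: [0.57, 0.822, -0.0, -0.0]
force: [-4.2, 2.0, -11.1]
width: 0.0346
```

```bash
python3 - <<'E'
from h import *
o=get_obs()
for k in('t','qpos','eef_pos','force','moment','width'): print(k,np.round(o[k],4))
b=grab_frame('scene'); cv2.imwrite('pics/scene7.png',b); crop(b,255,140,110,110,7,'pics/scene7c.png')
R=Rn.from_quat(o['ee_rot']).as_matrix(); print('jaw yaw',np.degrees(np.arctan2(R[1,1],R[0,1])))
E
```

```text
t 9.75
qpos [-6.9700e-02  1.3570e-01 -3.8660e-01  1.0493e+00  4.0000e-04  1.1437e+00]
eef_pos [0.5091 0.0292 0.1175]
force [ -4.2464   1.9854 -11.0842]
moment [0.4384 0.8853 0.0753]
width 0.0346
jaw yaw 20.47245462630655
```

View pics/scene7c.png

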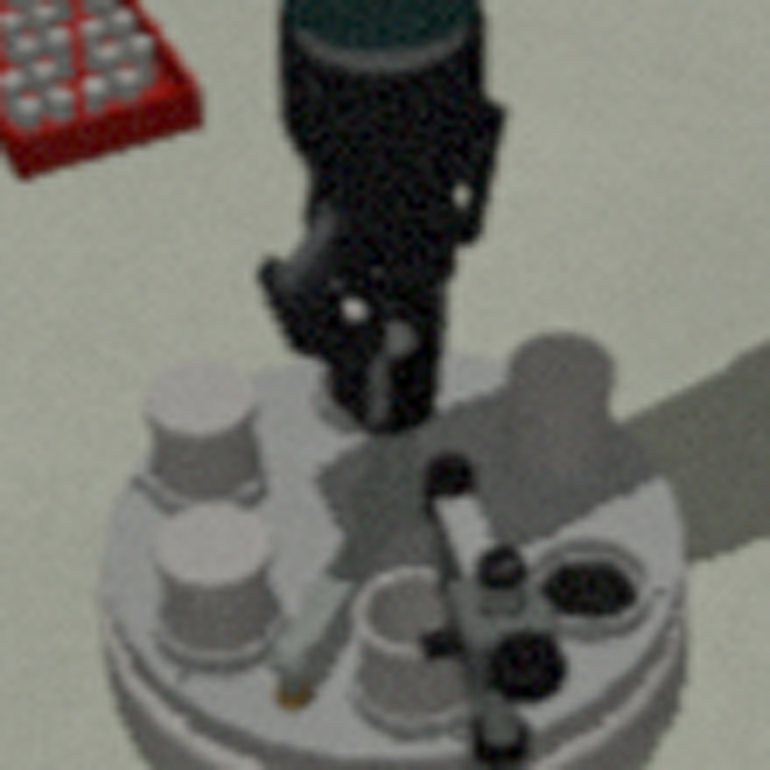

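```bash
python3 - <<'E'
from h import *
K=np.array([.5092,.0293])
for nm in('scene0','scene7'):
    im=cv2.imread(f'pics/{nm}.png').astype(int)
    s=im[:,:,2]-im[:,:,0]; 
    sub=s[205:250,265:320]; ys,xs=np.where(sub>35)
    w=sub[ys,xs]; c=(265+(xs*w).sum()/w.sum(),205+(ys*w).sum()/w.sum()); print(nm,c,len(xs),xs.min()+265,xs.max()+265)
    for z in(.066,.07,.08):
        q=onz('scene',[c],z)[0][:2]-K; print(z,np.degrees(np.arctan2(q[1],q[0])),np.hypot(*q))
E
```

```text
scene0 (np.float64(278.68992248062017), np.float64(223.6124031007752)) 3 278 279
0.066 -18.60981392190127 0.09431593221230704
0.07 -16.285988031491954 0.09511564885824161
0.08 -10.67466049918178 0.09777738987662177
scene7 (np.float64(296.0149253731343), np.float64(240.0)) 3 295 297
0.066 30.082279692187534 0.09906139463072955
0.07 31.027723111697856 0.10228440470783015
0.08 33.147981155867114 0.11045126313606081
```

Request:
send_rows(targets=[-0.8,0.3,-1,0,0,0,-0.8,0.3,-2,0,0,0,-0.8,0.3,-2.5,0,0,0,-0.8,0.3,-2.5,0,0,0])

```text
t: 10.3
eef_pos: [0.5091, 0.0292, 0.1152]
ee_rot: [0.57, 0.821, 0.0, 0.0]
force: [-2.7, 0.9, -10.1]
width: 0.0343
```

Request:
send_rows(targets=[0,0,-0.5,0,0,0,0,0,-1,0,0,0,0,0,-1,0,0,0])

```text
t: 10.68
eef_pos: [0.5091, 0.0292, 0.1142]
ee_rot: [0.57, 0.821, 0.0, 0.0]
force: [-1.7, 1.7, -10.9]
width: 0.0346
```

Request:
send_rows(targets=[0,0,-0.5,0,0,0,0,0,-0.5,0,0,0])

```text
t: 10.92
eef_pos: [0.509, 0.0292, 0.1139]
ee_rot: [0.57, 0.821, 0.0, 0.0]
force: [-2.5, 1.8, -9.5]
width: 0.0354
```

Request:
send_rows(targets=[0,0,-0.5,0,0,0,0,0,-0.5,0,0,0])

```text
t: 11.18
eef_pos: [0.509, 0.0292, 0.1137]
ee_rot: [0.57, 0.821, 0.0, 0.0]
force: [-5.0, 1.6, -4.2]
width: 0.0345
```

```bash
python3 - <<'E'
from h import *
o=get_obs()
for k in('t','eef_pos','force','moment','width'): print(k,np.round(o[k],5))
E
```

```text
t 11.175
eef_pos [0.50901 0.02919 0.11373]
force [-4.99539  1.56239 -4.18964]
moment [0.20942 0.76033 0.03787]
width 0.03454
```

Request:
send_rows(targets=[0,0,0,0,0,0.008,0,0,0,0,0,0.016,0,0,0,0,0,0.024])

```text
t: 11.55
eef_pos: [0.509, 0.0292, 0.1136]
ee_rot: [0.561, 0.828, 0.0, 0.0]
force: [-4.7, 1.1, -0.5]
width: 0.0346
```

Request:
send_rows(targets=[0,0,0,0,0,0.006,0,0,0,0,0,0.012,0,0,0,0,0,0.018])

```text
t: 11.92
eef_pos: [0.509, 0.0292, 0.1136]
ee_rot: [0.553, 0.833, 0.0, 0.0]
force: [-4.6, 0.2, 0.7]
width: 0.0345
```

Request:
send_rows(targets=[0,0,0.2,0,0,0.006,0,0,0.2,0,0,0.012,0,0,0.2,0,0,0.018])

```text
t: 12.3
eef_pos: [0.509, 0.0292, 0.1136]
ee_rot: [0.545, 0.838, 0.0, 0.0]
force: [-5.0, 0.2, 1.4]
width: 0.0346
```

Request:
send_rows(targets=[0,0,0,0,0,0.006,0,0,0,0,0,0.012,0,0,0,0,0,0.018])

```text
t: 12.68
eef_pos: [0.509, 0.0291, 0.1135]
ee_rot: [0.538, 0.843, 0.0, 0.0]
force: [-5.7, -0.8, 1.9]
width: 0.0346
```

Request:
send_rows(targets=[0.5,0,0.4,0,0,0.005,0.5,0,0.4,0,0,0.01,0.5,0,0.4,0,0,0.015])

```text
t: 13.05
eef_pos: [0.5089, 0.0292, 0.1136]
ee_rot: [0.531, 0.847, -0.0, -0.0]
force: [-5.1, -0.3, 1.8]
width: 0.0344
```

Request:
send_rows(targets=[0.5,0,0,0,0,0.005,0.5,0,0,0,0,0.01,0.5,0,0,0,0,0.015])

```text
t: 13.42
eef_pos: [0.5089, 0.0292, 0.1136]
ee_rot: [0.525, 0.851, -0.001, -0.001]
force: [-5.1, -0.6, 2.1]
width: 0.0347
```

Request:
send_rows(targets=[0.5,0,0.4,0,0,0.005,0.5,0,0.4,0,0,0.01,0.5,0,0.4,0,0,0.015])

```text
t: 13.8
eef_pos: [0.5089, 0.0292, 0.1136]
ee_rot: [0.519, 0.855, -0.001, -0.001]
force: [-7.1, -1.5, 0.5]
width: 0.0346
```

Request:
send_rows(targets=[0,0,0,0,0,0.005,0,0,0,0,0,0.01,0,0,0,0,0,0.015])

```text
t: 14.18
eef_pos: [0.5089, 0.0292, 0.1136]
ee_rot: [0.512, 0.859, -0.001, -0.001]
force: [-6.8, -1.6, 1.0]
width: 0.0348
```

```bash
python3 - <<'E'
from h import *
o=get_obs()
for k in('t','eef_pos','force','moment','width'): print(k,np.round(o[k],5))
E
```

```text
t 14.175
eef_pos [0.5089  0.02917 0.11363]
force [-6.79622 -1.64195  0.95093]
moment [-0.08431  1.13243 -0.81945]
width 0.03477
```

Request:
send_rows(targets=[1,0.3,0.4,0,0,0,1,0.3,0.4,0,0,0])

```text
t: 14.42
eef_pos: [0.5089, 0.0292, 0.1137]
ee_rot: [0.512, 0.859, -0.002, -0.002]
force: [-8.6, -2.1, 1.7]
width: 0.0349
```

```bash
python3 - <<'E'
from h import *
o=get_obs()
for k in('t','eef_pos','force','moment','width'): print(k,np.round(o[k],5))
b=grab_frame('scene'); cv2.imwrite('pics/scene8.png',b); crop(b,255,140,110,110,7,'pics/scene8c.png')
R=Rn.from_quat(o['ee_rot']).as_matrix(); print('jaw yaw',np.degrees(np.arctan2(R[1,1],R[0,1])))
E
```

```text
t 14.425
eef_pos [0.50889 0.02917 0.11366]
force [-8.61295 -2.14715  1.70499]
moment [-0.29348  1.36039 -0.78407]
width 0.03487
jaw yaw 28.358913385369167
```

View pics/scene8c.png

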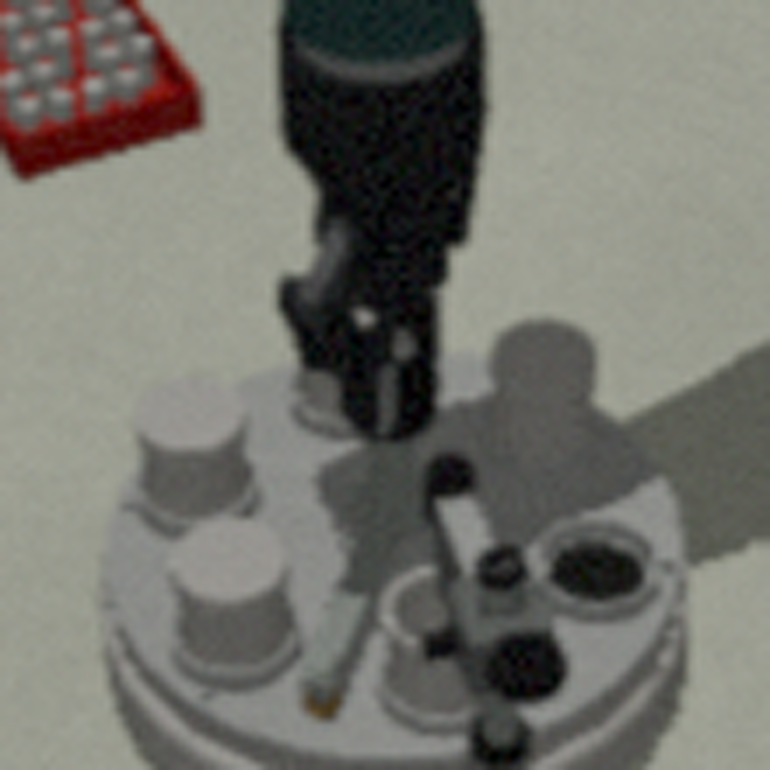

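Request:
send_rows(targets=[-1.5,-0.3,0.5,0,0,0,-2.5,-0.6,0.5,0,0,0,-2.5,-0.6,0.5,0,0,0])

```text
t: 14.85
eef_pos: [0.5089, 0.0292, 0.114]
ee_rot: [0.512, 0.859, 0.0, -0.0]
force: [1.1, 0.1, -10.9]
width: 0.0347
```

```bash
python3 - <<'E'
from h import *
o=get_obs()
for k in('t','eef_pos','force','moment','width'): print(k,np.round(o[k],5))
K=np.array([.5089,.0293])
for c in ((296.0,240),(300.6,240.7)):
    q=onz('scene',[c],.066)[0][:2]-K; print(np.degrees(np.arctan2(q[1],q[0])),np.hypot(*q))
E
```

```text
t 14.85
eef_pos [0.50891 0.02925 0.11401]
force [  1.12101   0.14204 -10.90771]
moment [ 0.08259 -0.20726 -0.04145]
width 0.03466
29.97417070154262 0.09933667231100961
37.315466813452026 0.09761926813368185
```

Request:
send_rows(targets=[0,0,-0.3,0,0,0.004,0,0,-0.5,0,0,0.009,0,0,-0.5,0,0,0.014])

```text
t: 15.22
eef_pos: [0.5089, 0.0292, 0.1144]
ee_rot: [0.506, 0.863, 0.0, 0.0]
force: [1.8, 0.9, -11.3]
width: 0.0344
```

Request:
send_rows(targets=[0,0,-0.1,0,0,0.005,0,0,-0.1,0,0,0.01,0,0,-0.1,0,0,0.015])

```text
t: 15.6
eef_pos: [0.5089, 0.0292, 0.1145]
ee_rot: [0.5, 0.866, 0.0, 0.0]
force: [2.0, 1.8, -10.6]
width: 0.0345
```

Request:
send_rows(targets=[0,0,-0.4,0,0,-0.01,0,0,-0.7,0,0,-0.02,0,0,-0.7,0,0,-0.03,0,0,-0.7,0,0,-0.035])

```text
t: 16.1
eef_pos: [0.5089, 0.0292, 0.1138]
ee_rot: [0.515, 0.857, 0.0, 0.0]
force: [1.5, 2.1, -9.5]
width: 0.0345
```

Request:
send_rows(targets=[0,0,-0.4,0,0,0,0,0,-0.4,0,0,0.004])

```text
t: 16.35
eef_pos: [0.5089, 0.0291, 0.1137]
ee_rot: [0.513, 0.858, 0.0, 0.0]
force: [0.6, 3.0, -7.1]
width: 0.0345
```

Request:
send_rows(targets=[0,0,0,0,0,0.005,0,0,0,0,0,0.01,0,0,0,0,0,0.015])

```text
t: 16.73
eef_pos: [0.5089, 0.0291, 0.1137]
ee_rot: [0.507, 0.862, 0.0, 0.0]
force: [0.4, 3.4, -3.8]
width: 0.0345
```

Request:
send_rows(targets=[0,0.6,0.1,0,0,0.005,0,0.6,0.1,0,0,0.01,0,0.6,0.1,0,0,0.015])

```text
t: 17.1
eef_pos: [0.5089, 0.0291, 0.1136]
ee_rot: [0.5, 0.866, -0.0, 0.0]
force: [0.1, 0.9, -3.7]
width: 0.0347
```

Request:
send_rows(targets=[0,0,0.1,0,0,0.005,0,0,0.1,0,0,0.01,0,0,0.1,0,0,0.015])

```text
t: 17.48
eef_pos: [0.5088, 0.0292, 0.1136]
ee_rot: [0.494, 0.87, -0.0, 0.0]
force: [-0.3, -0.9, -2.2]
width: 0.0344
```

```bash
python3 - <<'E'
from h import *
o=get_obs()
for k in('t','eef_pos','force','moment','width'): print(k,np.round(o[k],5))
R=Rn.from_quat(o['ee_rot']).as_matrix(); print('jaw yaw',np.degrees(np.arctan2(R[1,1],R[0,1])))
E
```

```text
t 17.475
eef_pos [0.50884 0.02918 0.11364]
force [-0.29836 -0.89775 -2.19994]
moment [-0.06355 -0.04675 -0.45647]
width 0.03443
jaw yaw 30.8314578141394
```

Request:
send_rows(targets=[0,0,0.2,0,0,0.005,0,0,0.2,0,0,0.01,0,0,0.2,0,0,0.015])

```text
t: 17.85
eef_pos: [0.5088, 0.0292, 0.1137]
ee_rot: [0.487, 0.873, -0.0, 0.0]
force: [1.1, -2.1, -4.7]
width: 0.0352
```

Request:
send_rows(targets=[0,-0.2,0.1,0,0,0.005,0,-0.2,0.1,0,0,0.01,0,-0.2,0.1,0,0,0.015])

```text
t: 18.23
eef_pos: [0.5088, 0.0292, 0.1137]
ee_rot: [0.48, 0.877, -0.0, 0.0]
force: [1.5, -2.4, -7.1]
width: 0.035
```

Request:
send_rows(targets=[0,-0.3,-0.2,0,0,0.005,0,-0.3,-0.2,0,0,0.01,0,-0.3,-0.2,0,0,0.015])

```text
t: 18.6
eef_pos: [0.5088, 0.0293, 0.1135]
ee_rot: [0.474, 0.881, 0.0, 0.0]
force: [3.7, -1.1, -7.7]
width: 0.0348
```

Request:
send_rows(targets=[0,-0.2,0,0,0,0.005,0,-0.2,0,0,0,0.01,0,-0.2,0,0,0,0.015])

```text
t: 18.98
eef_pos: [0.5087, 0.0292, 0.1134]
ee_rot: [0.467, 0.884, 0.0, -0.0]
force: [4.2, 0.7, -10.8]
width: 0.0346
```

```bash
python3 - <<'E'
from h import *
o=get_obs()
for k in('t','eef_pos','force','moment','width'): print(k,np.round(o[k],5))
R=Rn.from_quat(o['ee_rot']).as_matrix(); print('jaw yaw',np.degrees(np.arctan2(R[1,1],R[0,1])))
E
```

```text
t 18.975
eef_pos [0.50875 0.02923 0.11336]
force [  4.24511   0.69692 -10.81577]
moment [ 0.0465  -0.8848  -0.06288]
width 0.0346
jaw yaw 34.30129405695712
```

Request:
send_rows(targets=[0.5,0,-0.5,0,0,0,0.5,0,-1,0,0,0,0.5,0,-1,0,0,0])

```text
t: 19.35
eef_pos: [0.5088, 0.0292, 0.1124]
ee_rot: [0.467, 0.884, 0.0, -0.0]
force: [3.1, 0.7, -10.5]
width: 0.0348
```

Request:
send_rows(targets=[0.3,0,-1.2,0,0,0,0.3,0,-2.4,0,0,0,0.3,0,-3.6,0,0,0,0.3,0,-4.5,0,0,0,0.3,0,-4.5,0,0,0])

```text
t: 19.98
eef_pos: [0.5088, 0.0292, 0.1078]
ee_rot: [0.467, 0.884, -0.0, -0.001]
force: [0.2, 2.1, -9.2]
width: 0.0346
```

```bash
python3 - <<'E'
from h import *
o=get_obs()
for k in('t','eef_pos','force','moment','width'): print(k,np.round(o[k],5))
E
```

```text
t 19.975
eef_pos [0.5088  0.02919 0.10777]
force [ 0.24738  2.11562 -9.23682]
moment [ 0.62853 -0.05408 -0.01406]
width 0.03463
```

Request:
send_rows(targets=[0,0.3,-0.6,0,0,0,0,0.3,-1,0,0,0,0,0.3,-1,0,0,0])

```text
t: 20.35
eef_pos: [0.5089, 0.0292, 0.1069]
ee_rot: [0.467, 0.884, -0.0, -0.0]
force: [-1.6, 2.1, -9.5]
width: 0.0348
```

Request:
send_rows(targets=[0,0,-0.4,0,0,0,0,0,-0.4,0,0,0])

```text
t: 20.6
eef_pos: [0.5089, 0.0292, 0.1068]
ee_rot: [0.467, 0.884, -0.0, -0.0]
force: [-3.6, 2.4, -5.3]
width: 0.0347
```

Request:
send_rows(targets=[0,0,0,0,0,0,0,0,0,0,0,0,0,0,0,0,0,0,0,0,0,0,0,0], claw=-1)

```text
t: 21.1
eef_pos: [0.5103, 0.029, 0.1073]
ee_rot: [0.467, 0.884, 0.0, 0.001]
force: [1.4, -0.2, -0.1]
width: 0.0854
```

```bash
python3 - <<'E'
from h import *
o=get_obs()
for k in('t','eef_pos','force','moment','width'): print(k,np.round(o[k],5))
b=grab_frame('scene'); cv2.imwrite('pics/scene9.png',b); crop(b,255,140,110,110,7,'pics/scene9c.png')
E
```

```text
t 21.1
eef_pos [0.51027 0.02901 0.10728]
force [ 1.37601 -0.16206 -0.10299]
moment [-0.00946  0.01716 -0.00976]
width 0.08545
```

View pics/scene9c.png

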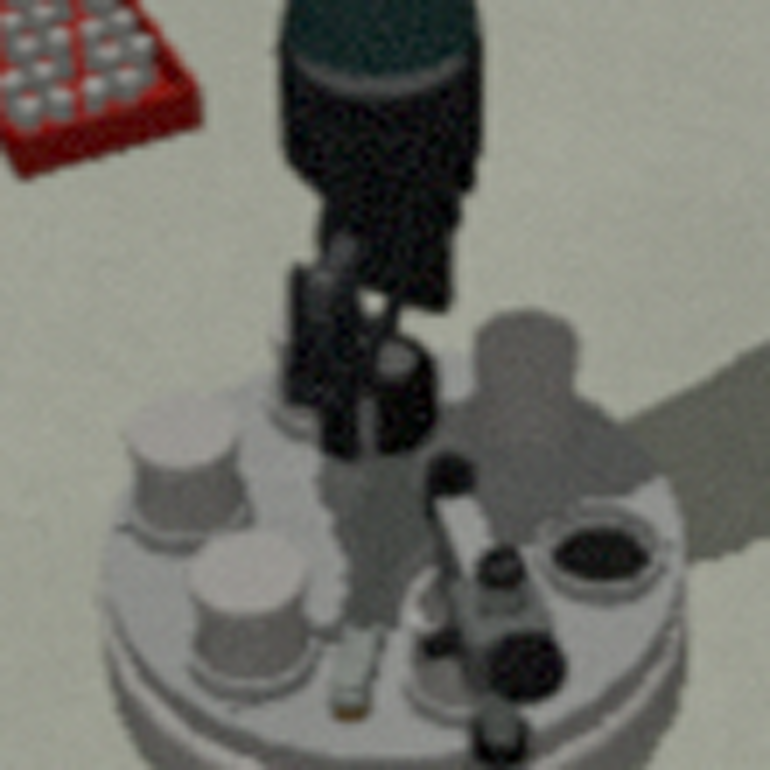

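Request:
send_rows(targets=[0,0,10,0,0,0,0,0,40,0,0,0,0,0,80,0,0,0,0,0,120,0,0,-0.05,8,22,140,0,0,-0.2,20,55,140,0,0,-0.38,36,97,140,0,0,-0.56,52,138,140,0,0,-0.74,62,163,140,0,0,-0.9,66,173,140,0,0,-0.96], claw=-1)

```text
t: 22.4
eef_pos: [0.576, 0.2038, 0.2471]
ee_rot: [0.823, 0.568, 0.0, 0.0]
force: [-0.4, -0.7, -0.0]
width: 0.0852
```

Request:
send_rows(targets=[0,0,0,0,0,0,0,0,0,0,0,0,0,0,0,0,0,0,0,0,0,0,0,0,0,0,0,0,0,0], claw=1)

```text
t: 23.02
eef_pos: [0.5754, 0.2019, 0.2468]
ee_rot: [0.823, 0.568, 0.0, 0.0]
force: [0.2, 0.5, 0.6]
width: 0.0001
```

```bash
python3 - <<'E'
from h import *
o=get_obs()
for k in('t','qpos','eef_pos','force','moment','width'): print(k,np.round(o[k],5))
R=Rn.from_quat(o['ee_rot']).as_matrix(); print('jaw yaw',np.degrees(np.arctan2(R[1,1],R[0,1])))
b=grab_frame('scene'); cv2.imwrite('pics/scene10.png',b); crop(b,250,120,120,140,4,'pics/scene10c.png')
a=grab_frame('top'); cv2.imwrite('pics/top10.png',a); crop(a,215,120,150,130,5,'pics/top10c.png')
print((proj('scene',[o['eef_pos']])-[250,120])*4, proj('top',[o['eef_pos']]))
for p in ([.575,.1995,.182],[.509,.0292,.163]): print((proj('scene',[p])-[250,120])*4)
E
```

```text
t 23.025
qpos [ 2.31440e-01  2.30150e-01  9.43000e-03  1.35002e+00 -3.00000e-05
  2.16457e+00]
eef_pos [0.57543 0.20186 0.24681]
force [0.20867 0.53862 0.57159]
moment [-0.00829  0.0573  -0.00811]
width 8e-05
jaw yaw -20.760310297283695
[[322.57449106 378.76768026]] [[236.03509249 159.05622046]]
[[319.41054936 453.89195118]]
[[241.15161606 281.7933638 ]]
```

View pics/scene10c.png

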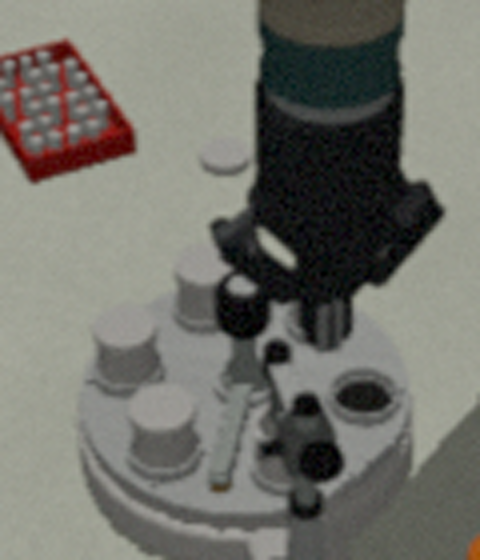

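View pics/top10c.png

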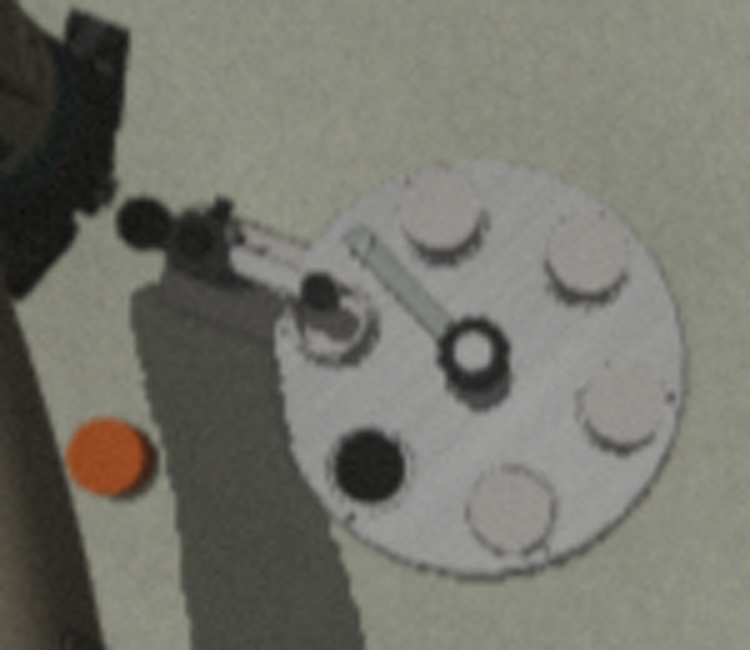

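Request:
send_rows(targets=[0,0,-15,0,0,0,0,0,-40,0,0,0,0,0,-62,0,0,0,0,0,-75,0,0,0,0,0,-82,0,0,0,0,0,-82,0,0,0], claw=1)

```text
t: 23.88
eef_pos: [0.5753, 0.2022, 0.1644]
ee_rot: [0.823, 0.568, -0.0, -0.0]
force: [-0.6, -0.0, 1.3]
width: 0.0004
```

```bash
python3 - <<'E'
from h import *
o=get_obs()
for k in('t','eef_pos','force','moment','width'): print(k,np.round(o[k],5))
b=grab_frame('scene'); cv2.imwrite('pics/scene11.png',b); crop(b,280,170,80,90,7,'pics/scene11c.png')
a=grab_frame('top'); cv2.imwrite('pics/top11.png',a); crop(a,215,130,100,80,7,'pics/top11c.png')
c=onz('top',[(282.6,185)],.109)[0]; print('cup',c,'probe nominal',.5395,.1086)
E
```

```text
t 23.875
eef_pos [0.57531 0.20219 0.16436]
force [-0.61806 -0.04432  1.25201]
moment [-0.03211  0.02339  0.08202]
width 0.00036
cup [0.52575174 0.10287236 0.109     ] probe nominal 0.5395 0.1086
```

View pics/scene11c.png

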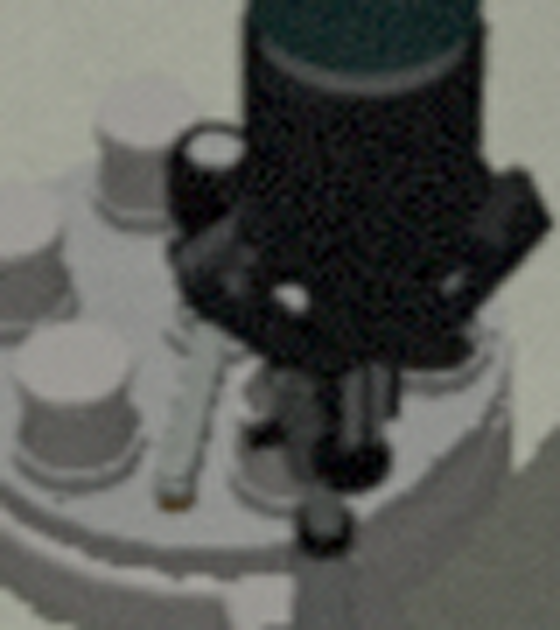

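View pics/top11c.png

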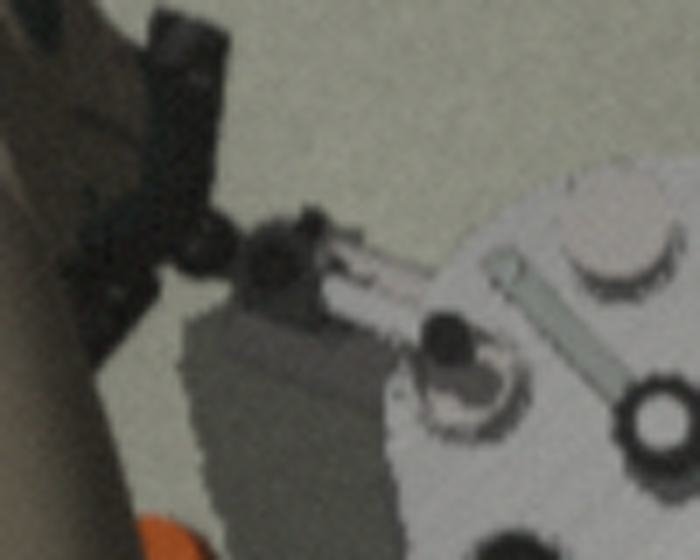

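```bash
python3 - <<'E'
from h import *
o=get_obs(); p=o['eef_pos']+[0,0,.029]
b=proj('scene',[p])[0]; print((b-[280,170])*7)
for d in([.01,0,0],[0,.01,0],[0,0,.01]): print(d,((proj('scene',[p+d])[0]-b)*7).round(1))
q=[.575,.1995,.182]; print((proj('scene',[q])[0]-[280,170])*7,(proj('top',[q])[0]-[215,130])*7)
R=Rn.from_quat(o['ee_rot']).as_matrix()
for sx in(-.011,.011):
  for sy in(-.0145,.0145): print((proj('scene',[p+R[:,0]*sx+R[:,1]*sy])[0]-[280,170])*7)
print('probe dir head',onz('top',[(215+445/7,130+338/7)],.19)[0])
E
```

```text
[351.96677741 425.25314192]
[0.01, 0, 0] [-23.5  13.2]
[0, 0.01, 0] [18.4 17.4]
[0, 0, 0.01] [  0.3 -20.6]
[348.96846137 444.31091457] [191.4821722  232.48926383]
[383.14186905 393.74860841]
[301.3115294  411.28119206]
[403.10298239 439.3611799 ]
[320.13398965 457.42566887]
probe dir head [0.53537196 0.10544811 0.19      ]
```

Request:
send_rows(targets=[0,0,-2,0,0,0,0,0,-4,0,0,0,0,0,-6,0,0,0,0,0,-8,0,0,0])

```text
t: 24.48
eef_pos: [0.5754, 0.2022, 0.1566]
ee_rot: [0.823, 0.568, -0.0, -0.0]
force: [0.1, -0.4, -0.5]
width: -0.0
```

Request:
send_rows(targets=[0,0,-2,0,0,0,0,0,-4,0,0,0,0,0,-6,0,0,0])

```text
t: 24.85
eef_pos: [0.5755, 0.2022, 0.1506]
ee_rot: [0.823, 0.568, -0.0, 0.0]
force: [-0.5, -0.1, 3.4]
width: 0.0003
```

Request:
send_rows(targets=[0,0,-2,0,0,0,0,0,-4,0,0,0,0,0,-6,0,0,0,0,0,-8,0,0,0])

```text
t: 25.35
eef_pos: [0.5755, 0.2022, 0.1427]
ee_rot: [0.823, 0.568, 0.0, 0.0]
force: [-1.8, 0.2, 3.1]
width: -0.0004
```

```bash
python3 - <<'E'
from h import *
o=get_obs()
for k in('t','eef_pos','force','moment','width'): print(k,np.round(o[k],5))
b=grab_frame('scene'); cv2.imwrite('pics/scene12.png',b); crop(b,280,170,80,90,7,'pics/scene12c.png')
a=grab_frame('top'); cv2.imwrite('pics/top12.png',a); crop(a,215,130,100,80,7,'pics/top12c.png')
E
```

```text
t 25.35
eef_pos [0.57551 0.20218 0.14271]
force [-1.75144  0.1945   3.09139]
moment [-0.09926  0.2429   0.01635]
width -0.00036
```

View pics/scene12c.png

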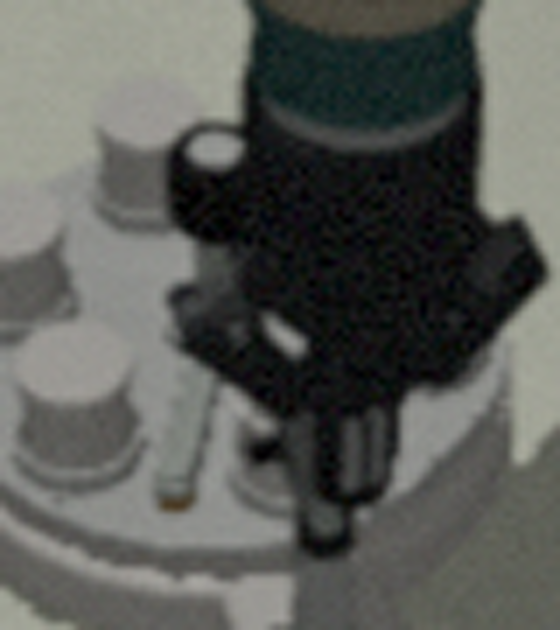

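View pics/top12c.png

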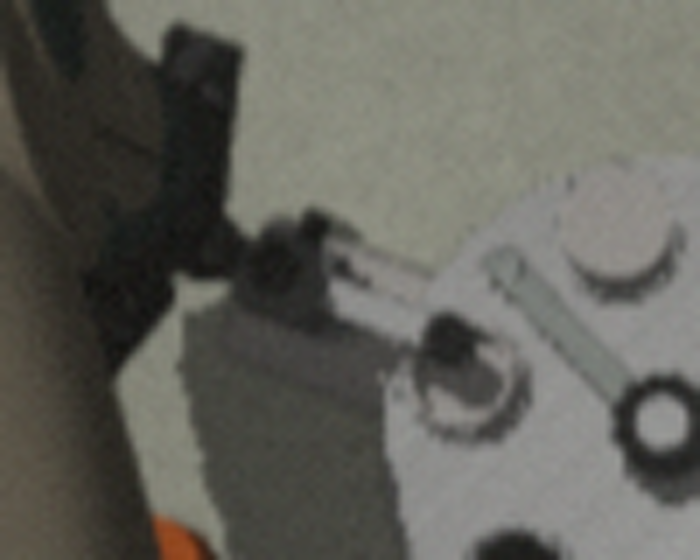

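```bash
python3 - <<'E'
from h import *
h=(215+446/7,130+338/7)
for zh in(.16,.175,.19):
    q=onz('top',[h],zh)[0]; q[2]=.109; print(zh,q,np.hypot(*(q[:2]-[.509,.0292])),(proj('top',[q])[0]-[215,130])*7)
# cup rim fit
im=cv2.imread('pics/top12.png'); c=(215+473/7,130+388/7)
q=onz('top',[c],.109)[0]; print(q, np.hypot(*(q[:2]-[.509,.0292])), np.degrees(np.arctan2(q[1]-.0292,q[0]-.509)))
crop(im,265,165,40,40,15,'pics/top12d.png')
E
```

```text
0.16 [0.53865295 0.10826709 0.109     ] 0.08444467111085754 [459.68347345 352.17838637]
0.175 [0.53701261 0.10667642 0.109     ] 0.08238508388684782 [463.70995836 356.35053011]
0.19 [0.53537228 0.10508575 0.109     ] 0.08033768418656269 [467.73732433 360.52359875]
[0.52457308 0.10294167 0.109     ] 0.07536812270059867 78.07525160823289
```

View pics/top12d.png

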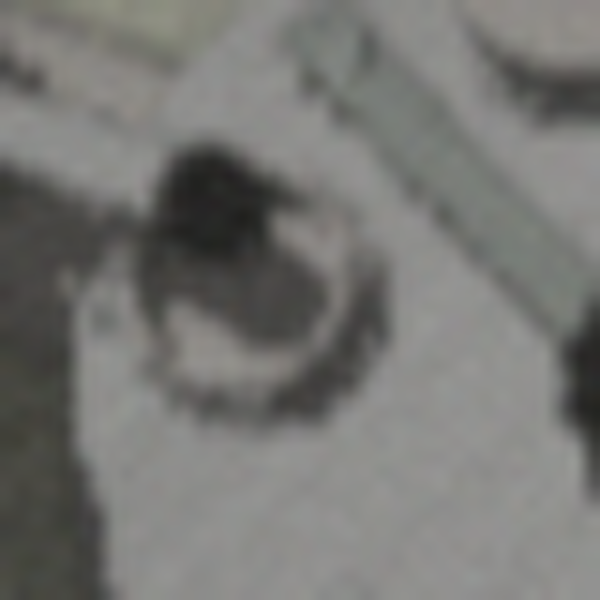

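Request:
send_rows(targets=[0,0,-2,0,0,0,0,0,-4,0,0,0,0,0,-6,0,0,0,0,0,-8,0,0,0])

```text
t: 25.95
eef_pos: [0.5755, 0.2022, 0.1346]
ee_rot: [0.823, 0.568, 0.0, -0.0]
force: [-0.9, -1.1, 3.4]
width: 0.0001
```

Request:
send_rows(targets=[0,0,-2,0,0,0,0,0,-4,0,0,0,0,0,-6,0,0,0,0,0,-8,0,0,0])

```text
t: 26.45
eef_pos: [0.5755, 0.2022, 0.1266]
ee_rot: [0.823, 0.568, 0.0, -0.0]
force: [-0.4, -0.9, 2.6]
width: 0.0001
```

Request:
send_rows(targets=[0,0,-1.5,0,0,0,0,0,-3,0,0,0,0,0,-4.5,0,0,0,0,0,-6,0,0,0])

```text
t: 26.95
eef_pos: [0.5755, 0.2022, 0.1206]
ee_rot: [0.823, 0.568, 0.0, 0.0]
force: [-1.3, -0.4, 3.3]
width: 0.0003
```

Request:
send_rows(targets=[0,0,-1,0,0,0,0,0,-2,0,0,0,0,0,-3,0,0,0])

```text
t: 27.32
eef_pos: [0.5755, 0.2022, 0.1177]
ee_rot: [0.823, 0.568, 0.0, 0.0]
force: [-0.9, 0.4, 2.6]
width: 0.0001
```

Request:
send_rows(targets=[0,0,-0.7,0,0,0,0,0,-1.4,0,0,0,0,0,-2,0,0,0])

```text
t: 27.7
eef_pos: [0.5755, 0.2022, 0.1157]
ee_rot: [0.823, 0.568, 0.0, 0.0]
force: [-1.3, 0.3, 3.2]
width: 0.0002
```

Request:
send_rows(targets=[0,0,-0.5,0,0,0,0,0,-1,0,0,0,0,0,-1.5,0,0,0])

```text
t: 28.08
eef_pos: [0.5755, 0.2022, 0.1142]
ee_rot: [0.823, 0.568, 0.0, 0.0]
force: [-1.6, -0.8, 3.0]
width: -0.0002
```

Request:
send_rows(targets=[0,0,-0.5,0,0,0,0,0,-1,0,0,0,0,0,-1.5,0,0,0])

```text
t: 28.45
eef_pos: [0.5755, 0.2022, 0.113]
ee_rot: [0.823, 0.568, 0.0, 0.0]
force: [-1.5, 0.0, 5.6]
width: 0.0003
```

Request:
send_rows(targets=[0,0,-0.4,0,0,0,0,0,-0.6,0,0,0,0,0,-0.6,0,0,0])

```text
t: 28.82
eef_pos: [0.5755, 0.2022, 0.1126]
ee_rot: [0.823, 0.568, 0.0, 0.0]
force: [-2.2, -0.7, 5.2]
width: -0.0003
```

Request:
send_rows(targets=[0,0,-0.4,0,0,0,0,0,-0.6,0,0,0])

```text
t: 29.08
eef_pos: [0.5755, 0.2022, 0.1122]
ee_rot: [0.823, 0.568, 0.0, 0.0]
force: [-2.8, -0.5, 8.1]
width: -0.0001
```

```bash
python3 - <<'E'
from h import *
o=get_obs()
for k in('t','eef_pos','force','moment'): print(k,np.round(o[k],5))
E
```

```text
t 29.075
eef_pos [0.57554 0.2022  0.11222]
force [-2.78675 -0.53643  8.05659]
moment [-0.15942  0.50428 -0.03784]
```

The force has risen to 8 N, so the lift is on its buffer. I'll back straight up and away, then check.

Request:
send_rows(targets=[0,0,1,0,0,0,0,0,5,0,0,0,0,0,30,0,0,0,0,0,70,0,0,0,0,0,110,0,0,0,0,0,135,0,0,0,-10,-40,140,0,0,0,-30,-95,140,0,0,0,-55,-150,140,0,0,0,-80,-205,140,0,0,0])

```text
t: 30.32
eef_pos: [0.4947, -0.0043, 0.2512]
ee_rot: [0.823, 0.569, 0.0, 0.0]
force: [0.2, 0.2, -0.3]
width: 0.0001
```

Request:
send_rows(targets=[-25,-55,0,0,0,0,-50,-110,0,0,0,0,-75,-160,0,0,0,0,-85,-180,0,0,0,0,-85,-180,0,0,0,0])

```text
t: 30.95
eef_pos: [0.4099, -0.184, 0.2513]
ee_rot: [0.824, 0.567, 0.0, -0.0]
force: [-0.4, -0.2, 0.0]
width: 0.0
```

```bash
python3 - <<'E'
from h import *
o=get_obs()
for k in('t','eef_pos','force','moment'): print(k,np.round(o[k],5))
b=grab_frame('scene'); cv2.imwrite('pics/scene13.png',b); crop(b,255,170,120,120,5,'pics/scene13c.png')
a=grab_frame('top'); cv2.imwrite('pics/top13.png',a); crop(a,225,135,140,110,5,'pics/top13c.png')
for nm,z0 in(('scene0',0),('scene13',1)): pass
for z in(.182,.144,.1425): print(z,(proj('scene',[[.575,.1995,z]])[0]-[255,170])*5,(proj('top',[[.575,.1995,z]])[0]-[225,135])*5)
E
```

```text
t 30.95
eef_pos [ 0.4099  -0.18397  0.25133]
force [-0.40826 -0.20473  0.02228]
moment [ 0.02061 -0.02628 -0.00335]
0.182 [374.2631867  317.36493898] [ 86.77298015 141.06375988]
0.144 [373.43663689 370.80830938] [100.88112368 151.57819968]
0.1425 [373.4048168  372.86749942] [101.41702941 151.97759967]
```

View pics/scene13c.png

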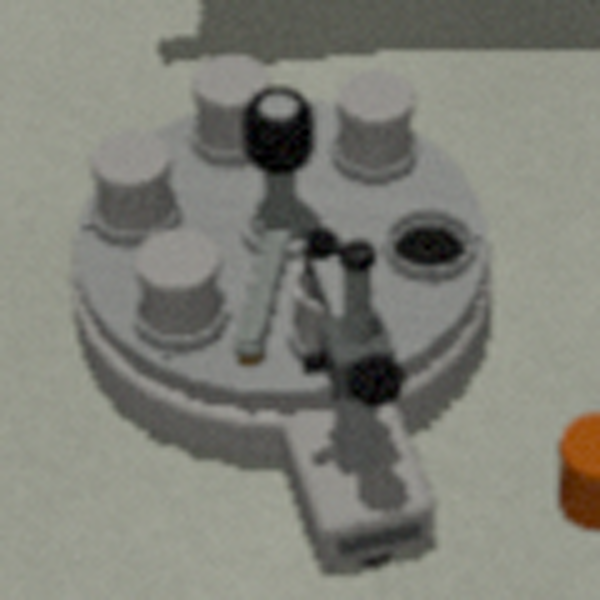

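View pics/top13c.png

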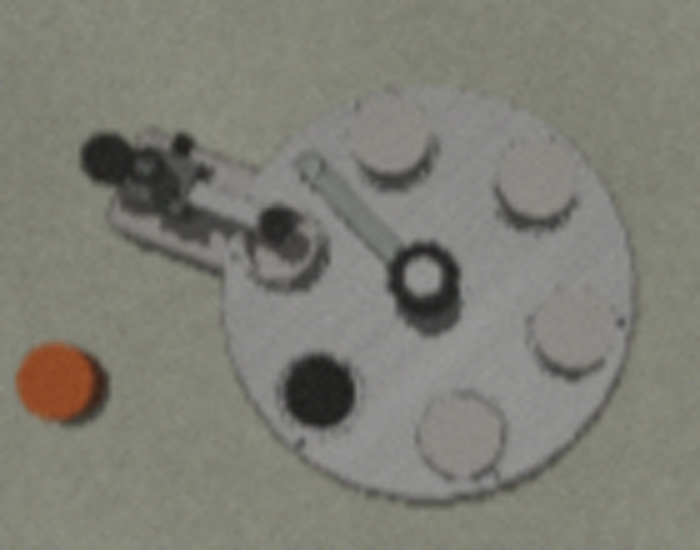

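View pics/scene13.png

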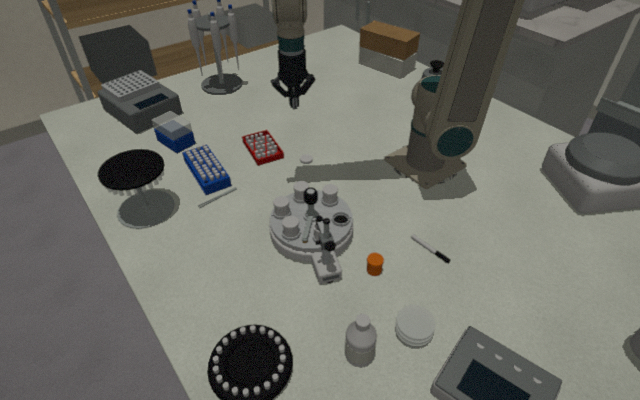

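The final pictures show four things:
- **Pad:** it dropped from crop (375,325) to (375,380), about 39 mm, so the lift is at its stop.
- **Knob:** its cap is at crop (279,105), against (279,107) at the start, so it is home.
- **Probe:** it stands inside the open cup at top crop (280,235).
- **Bystanders:** none has moved.

Handing in.

```bash
python3 -c "
from station import *
print(sign_off())"
```

```text
the job is handed in; nothing more can be done
None
```

The job is done and handed in at about 31 s of the 64 s allowed; no verdict was reported.

- **Turning the table:** I pulled the knob up and turned the table counter-clockwise, then felt along the ring with the pin for the notch. It dropped in about 64° from the start.
- **Knob home:** The grip height at the bottom was 0.1068 m, against 0.1067 m before lifting, and the last picture shows the knob at its starting height.
- **Load on the pin:** By the wrist readings at the end of each move, the pin pressed on the ring with at most about 12 N down. The turning moment reached about 0.8 N·m once, or about 9 N at the pin. Both are under the 30 N limit.
- **Lowering the probe:** I pushed the lift pad down with closed fingers against about 3 N of friction. The force rose to 8 N on the buffer, and the pictures show about 39 mm of travel. The probe is inside the open cup, a few mm off its centre.
- **Everything else:** The arm is clear of everything, and no bystander appears moved.

**Checks that disagreed:**
- **Finger height:** The pictures showed the fingertips about 30 mm higher than the reported tool position. I set the grasp height from the pictures, and contact forces then confirmed it.
- **First sweep:** Sideways force on the knob distorted the vertical force reading, so I lifted off and re-swept the last few degrees before the notch.

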